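# Load the pastry warmer under a swing-arm heat lamp

### The arm

A 6-joint arm with a two-finger parallel gripper is mounted at the origin on a cart in front of the work surface, level with it; the furniture and walls round the work are solid. World frame = base frame: x ahead of the robot, y to its left, z up, the work surface at z = 0. Lengths are in mm, angles in rad, forces in N, time in s.
With the tool pointing down it reaches from about 300 to 1000 mm from the base axis. Payload 5.1 kg.
Tool frame: the origin (TCP) lies at the very end of the fingers, on their centre line; the grasp point (between the pads) lies 19 mm behind it; z points along the fingers, y is the line along which they close (so a half turn about z gives the same grasp; the last joint's range is limited). The gripper opens to 95 mm and grips with 3 to 60 N. Pads are 20 mm wide; open, the fingers measure 119 mm over their backs; the gripper's body (75 mm by 180 mm) begins 59 mm behind the grasp point.
Start: joints at [1.189, 0.124, 1.65, -0, 1.367, -0.083], TCP at [191.364, 621.18, 214.656] pointing down, gripper open.
Joint ranges: [-2.61, 2.61], [-1.02, 2.33], [0.03, 2.71], [-1.35, 4.49], [0.32, 2.68], [-2.91, 2.91]. Speed limits (rad/s): [2.57, 2.57, 3.14, 3.14, 3.14, 3.14].

### API

Orientations are given as a unit quaternion [w, x, y, z].
In Python, from station import r, vision gives the robot as it stands.
- The arm moves only by the tool arm_command, never from a script. Its argument "deltas" is a list of rows, each a list of 5 numbers: the opening, from -1 (shut) to 1 (fully open), then the shift along the tool's x, y, z in m, then the turn about the tool's z in degrees. A call has 1 to 5 rows; each row is the pose to reach, as a shift and turn from the pose commanded when the call began, along the tool's axes at that moment; what a row does not reach only later rows make up. A row lasts 1/8 s, in which the tool goes at most 62.5 mm and 10.7 degrees, less where a joint would pass 70% of its speed; a pose out of reach is approached as far as the arm can. A call with a gripper value outside its range is refused whole. The fingers move at their own pace and stop on an object; "force" is the grip in N (left out, the last holds). Time passes only in rows, so rows that repeat a pose let the fingers close. It gives the time, the measured TCP pose, the force, the opening and the grip force at its end, in the units of the state.
- r.read_state(): the state, without advancing time (a new reading comes with each control period).
- vision.capture(name): name is "side" or "top" or "wrist"; returns the picture (480x640x3 uint8, red, green, blue); there is no depth.
- vision.camera_params(name): a dict with "fov_y" (degrees; the focal length in pixels is half the picture's height over the tangent of half this angle, whatever the lens; pixels are square), "cx", "cy" (the principal point, pixels), "k1" (the pictures are not rectified: a ray, as slopes to the right and down, at radius r is drawn at 1 + k1 r^2 times it, then the intrinsics apply), "rvec" (rotation vector, rad) and "tvec" (3), from world to camera coordinates, as OpenCV has them. Camera axes: x right, y down, z forward; pixel columns grow to the right and rows downward; lengths in mm; the calibration is good to about 2 mm. A picture is of the moment at which its call begins: read the wrist's pose just before it. camera_params takes no time and is no camera call; for the wrist camera it gives the pose at the moment of the call.
- r.finish_job(): hands the job in; it is judged then, once.
The state is a dict: "t": time; "joints": joint angles; "joint_velocities": joint speeds; "effort": joint torques, N m; "position": TCP position; "orientation": TCP orientation; "force": force on the tool from outside, world axes, zero at the start; "moment": the same for the moment, N m; "width": finger opening in mm; "gripper_force": force on a finger pad.
Only numpy, scipy, OpenCV 4.12 (cv2) and the standard library are available. Lean on these libraries where they do the work, as an engineer would, in place of code of your own. Each camera call takes 0.05 s, during which the arm holds its last target. There are 200 camera calls.

### The job

Load the pastry warmer. Make sure the heat lamp is off before you swing it well clear of the wire rack: its red push-push button (press right down: on, press again: off) may have been left locked in, so feel whether the cap stands high (off) or sits low (on). Then lay every croissant from the wooden board in the rack, one to the middle of each pocket and pointing to the back, filling the pockets in the order of the studs on their tags (one first, none skipped), swing the lamp back over the middle of the rack and only then switch it on so that the cap stays locked in; leave the price card, the tongs and the coffee cup where they are.

Things in the scene. Friction and masses are not known exactly. Their poses are not given: they have to be found in the camera images.
- rack: wire rack with four pockets (2 x 2), 220 x 196 mm, standing in the low steel tray (tray rim 26 mm above the counter); origin at its centre on the tray floor, 3 mm above the counter; x points away from the robot's side (depth of the counter), y to the left along the counter; it is fixed
- lamp_arm (a joint): angle of the lamp's swinging arm in rad about the upright post, counter-clockwise seen from above; about 0 with the lamp over the rack, about 1.6 with it swung to the front, clear of the rack; range -0.45 to 2.0; stays where it is left; about 1 N at the knob moves it
- lamp_hinge (a point): point on the vertical hinge axis of the arm, at the top of the post, 232 mm above the counter
- lamp_head (a point): centre of the mouth of the copper lamp shade (144 mm across), 150 mm above the counter, 215 mm from the hinge axis; the shade reaches up to 242 mm
- lamp_knob (a point): middle of the upright dark-wood knob on top of the lamp head, straight above lamp_head: round, 25 mm across and 45 mm high (252 to 297 mm above the counter), the grip for swinging the arm
- switch_collar (a point): centre of the top of the aluminium collar round the red push-button on the lamp's foot, 44 mm above the counter; the red cap, 33 mm across, moves straight up and down in it
- lamp_switch (a joint): how far the red cap is pushed in, m: 0 = out (off, its flat top 17 mm above the collar), 0.006 to 0.007 = locked in (on, top 10 to 11 mm above it), 0.013 = right down (4 mm above it). The reading is noisy: feel the cap. It yields from 1.6 N when out, from 2.2 N when locked in; 5 to 6 N press it right down. Each stroke right down and back swaps the state; a short one may not
- croissant_a_mid (a point): a golden butter croissant, 84 mm long, 49 mm across and 38 mm high; the point is its centre, half-way up; its y axis runs along its length, z up when it lies as at the start. It may be absent. Grasp it across the middle
- croissant_b_mid (a point): a golden butter croissant, 84 mm long, 54 mm across and 41 mm high; the point is its centre, half-way up; its y axis runs along its length, z up when it lies as at the start. It may be absent. Grasp it across the middle
- croissant_c_mid (a point): a golden butter croissant, 83 mm long, 51 mm across and 39 mm high; the point is its centre, half-way up; its y axis runs along its length, z up when it lies as at the start. It may be absent. Grasp it across the middle
- croissant_d_mid (a point): a golden butter croissant, 85 mm long, 52 mm across and 40 mm high; the point is its centre, half-way up; its y axis runs along its length, z up when it lies as at the start. It may be absent. Grasp it across the middle
- pocket_1 (a point): where the centre of a croissant lying in the middle of pocket 1 comes, far left (tag with one black stud): 20 mm above the pocket floor, which is 31 mm above the counter; the pocket is 104 mm along the rack's x by 92 mm along its y inside wire fences 10 mm high; axes as the rack's
- pocket_2 (a point): where the centre of a croissant lying in the middle of pocket 2 comes, far right (tag with two studs): 20 mm above the pocket floor, which is 31 mm above the counter; the pocket is 104 mm along the rack's x by 92 mm along its y inside wire fences 10 mm high; axes as the rack's
- pocket_3 (a point): where the centre of a croissant lying in the middle of pocket 3 comes, near left (three studs): 20 mm above the pocket floor, which is 31 mm above the counter; the pocket is 104 mm along the rack's x by 92 mm along its y inside wire fences 10 mm high; axes as the rack's
- pocket_4 (a point): where the centre of a croissant lying in the middle of pocket 4 comes, near right (four studs): 20 mm above the pocket floor, which is 31 mm above the counter; the pocket is 104 mm along the rack's x by 92 mm along its y inside wire fences 10 mm high; axes as the rack's
- card: price card in a beech foot, 70 mm wide, 58 mm high, standing in front of the tray; origin under its middle; leave it alone
- tongs: steel pastry tongs, 237 mm long, lying in front of the tray; leave them alone
- cup: white coffee cup, 73 mm across, 61 mm high, back left between the two gauze domes; origin under its middle; leave it alone

How it is judged:
By the outcome, as a careful person would: the job done as asked, in the order asked, and still so for the second after the job is handed in, with the robot touching nothing.
Of croissant_a, croissant_b, croissant_c, croissant_d only 2 to 4 are there at a start; the rules pass over those that are not, and their reading is None.
At some moment in a run one of croissant_a, croissant_b, croissant_c, croissant_d may be knocked a few centimetres aside while the robot is not near it.
Once in a run the grip may slacken for a moment while it holds something.
It also fails if it takes over 210 s, if anything falls off the work surface, if the arm or the gripper's body presses on something with over 40 N, if the wrist force passes 120 N, or if a joint passes its speed limit or range.

## Working session

There is one attempt and no reset: what is moved stays moved. The work goes in short steps, Python scripts to look and compute and a tool call to move; the robot and the scene stay as the last step left them, time stands still between calls to the robot, and variables do not carry over. Pictures are saved under pics/ and viewed, at most 14 in all, crops included, and the job is handed in when it is done.

Besides the shell and the picture viewer there is one more tool, called after "Emit:" as name([rows], argument=value, ...), one row to a line, values as JSON. arm_command: Moves the arm, as the interface text tells. Its arguments: {"type":"object","properties":{"deltas":{"type":"array"},"force":{"type":"number"}},"required":["deltas"]}

```bash
mkdir -p pics; ls; cat > h.py <<'E'
import numpy as np, cv2
from station import r, vision
def cap(n,f=None):
    p=vision.camera_params(n); im=vision.capture(n)
    if f: cv2.imwrite('pics/'+f,im[:,:,::-1])
    return im,p
def K(p):
    f=240/np.tan(np.radians(p['fov_y'])/2)
    return np.array([[f,0,p['cx']],[0,f,p['cy']],[0,0,1.]]),np.array([p['k1'],0,0,0,0.])
def ray(p,uv):
    k,d=K(p); R,_=cv2.Rodrigues(np.array(p['rvec'],float)); t=np.array(p['tvec'],float).ravel()
    q=cv2.undistortPoints(np.array(uv,float).reshape(-1,1,2),k,d).reshape(-1,2)
    v=np.c_[q,np.ones(len(q))]@R
    return -R.T@t, v/np.linalg.norm(v,axis=1)[:,None]
def onz(p,uv,z):
    c,v=ray(p,uv); return c+v*((z-c[2])/v[:,2])[:,None]
def proj(p,X):
    k,d=K(p); return cv2.projectPoints(np.array(X,float).reshape(-1,1,3),np.array(p['rvec'],float),np.array(p['tvec'],float),k,d)[0].reshape(-1,2)
def tri(pa,ua,pb,ub):
    c1,v1=ray(pa,[ua]);c2,v2=ray(pb,[ub]);v1=v1[0];v2=v2[0]
    s=np.linalg.lstsq(np.c_[v1,-v2],c2-c1,rcond=None)[0]
    a=c1+s[0]*v1;b=c2+s[1]*v2
    return (a+b)/2,np.linalg.norm(a-b)
def tooldelta(target,yaw=None):
    """world target TCP -> shift in tool axes (m)"""
    s=r.read_state(); w,x,y,z=s['orientation']
    from scipy.spatial.transform import Rotation as Ro
    R=Ro.from_quat([x,y,z,w]).as_matrix()
    return R.T@(np.array(target)-np.array(s['position']))/1000,R
E
python3 - <<'E'
from h import *
s=r.read_state()
for k,v in s.items(): print(k,np.round(v,3))
for n in('top','side','wrist'):
    im,p=cap(n,n+'0.png'); print(n,{k:np.round(v,3) for k,v in p.items()})
    c,_=ray(p,[[320,240]]);print(c)
E
```

```text
pics
t 0.0
joints [ 1.189  0.124  1.652 -0.     1.367 -0.083]
joint_velocities [ 0.001  0.     0.001 -0.002 -0.001  0.001]
effort [-1.0000e-03 -4.1761e+01 -3.5993e+01  7.7000e-02  4.9000e-02 -0.0000e+00]
position [191.123 620.585 213.383]
orientation [-0.     0.149  0.989 -0.001]
force [ 0.79  -0.101 -0.196]
moment [-0.053  0.019  0.028]
gripper_force 0.0
width 94.697
top {'fov_y': np.float64(47.869), 'cx': np.float64(313.576), 'cy': np.float64(241.431), 'k1': np.float64(-0.067), 'rvec': array([ 2.146, -2.107,  0.231]), 'tvec': array([  69.406,  518.538, 1295.109])}
[ 253.90854957  102.88777064 1369.65395648]
side {'fov_y': np.float64(53.378), 'cx': np.float64(320.378), 'cy': np.float64(248.206), 'k1': np.float64(-0.121), 'rvec': array([ 2.134, -0.49 ,  0.256]), 'tvec': array([-427.043,  342.709,  810.211])}
[ 179.1035321  -609.00742165  743.83399047]
wrist {'fov_y': np.float64(66.063), 'cx': np.float64(317.835), 'cy': np.float64(246.668), 'k1': np.float64(-0.061), 'rvec': array([-2.367, -1.747, -0.207]), 'tvec': array([-649.006,  -26.7  ,  389.573])}
[128.63678784 640.09797437 383.94818729]
```

View pics/top0.png

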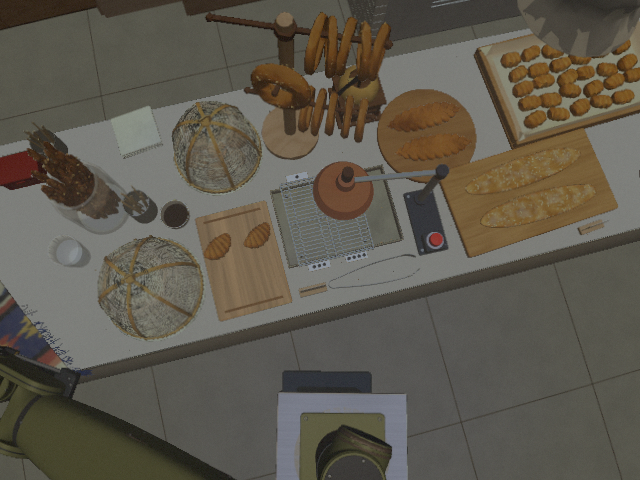

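View pics/side0.png

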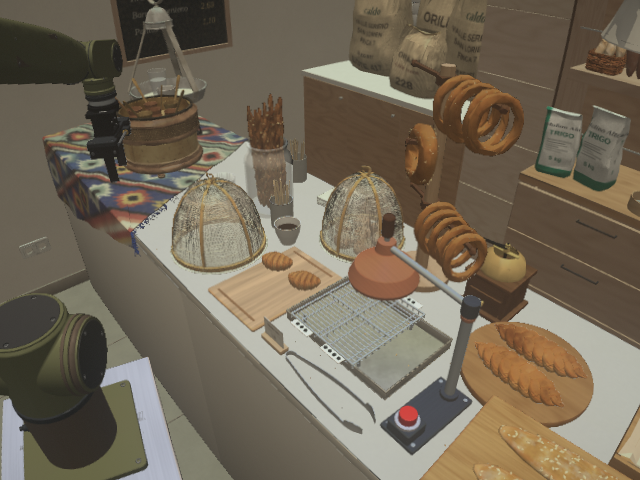

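Top view: two croissants on the board at about (217,246) and (257,235). The lamp knob is at (346,175), the hinge at (441,172) and the red cap at (435,240). The rack tags are at (295,177), (318,265) and (363,253). Next I'll zoom in and measure these.

```bash
python3 - <<'E'
from h import *
im=cv2.imread('pics/top0.png'); p=vision.camera_params('top')
c=cv2.resize(im[150:280,265:460],None,fx=4,fy=4,interpolation=cv2.INTER_CUBIC); cv2.imwrite('pics/topc.png',c)
ps=vision.camera_params('side'); ims=cv2.imread('pics/side0.png')
def blob(im,lo,hi,box):
    x0,y0,x1,y1=box; h=cv2.cvtColor(im,cv2.COLOR_BGR2HSV)
    m=np.zeros(im.shape[:2],np.uint8); m[y0:y1,x0:x1]=cv2.inRange(h,lo,hi)[y0:y1,x0:x1]
    n,l,st,ce=cv2.connectedComponentsWithStats(m)
    return [(st[i,4],ce[i],cv2.minAreaRect(np.argwhere(l==i)[:,::-1].astype(np.float32))) for i in range(1,n) if st[i,4]>25]
for nm,I,P,bt,bs in(('top',im,p,(420,225,450,255),(200,200,290,320)),('side',ims,ps,(390,400,425,430),(225,240,340,320))):
    for b in blob(I,(0,170,120),(8,255,255),bt): print(nm,'red',b, onz(P,[b[1]],58))
    for b in blob(I,(3,150,60),(17,255,255),bs): print(nm,'cro',b, onz(P,[b[1]],30))
h=cv2.cvtColor(im,cv2.COLOR_BGR2HSV); print(h[246,217],h[235,257],h[280,240],h[225,230])
for nm,u,z in(('knobtop',(345,172),297),('hinge',(441,172),235)): print(nm,onz(p,[u],z))
for nm,a,b in(('knob',(345,172),(389,217)),('hinge',(441,172),(471,301))): print(nm,tri(p,a,ps,b))
E
```

```text
top red (np.int32(40), array([437.375, 236.85 ]), ((437.0800476074219, 237.05999755859375), (11.0, 5.600000381469727), 36.869895935058594)) [[ 533.62525422 -230.33602035   58.        ]]
top cro (np.int32(108), array([254.88888889, 239.47222222]), ((255.0, 238.5), (15.0, 16.0), 90.0)) [[523.30174789 226.66399308  30.        ]]
top cro (np.int32(205), array([217.71219512, 247.88292683]), ((218.03378295898438, 246.4527130126953), (16.39091682434082, 30.689376831054688), 35.53767776489258)) [[499.82044361 319.38833701  30.        ]]
side red (np.int32(185), array([408.19459459, 412.71891892]), ((408.0, 412.5), (13.0, 16.0), 90.0)) [[ 530.1338221  -228.60769056   58.        ]]
[ 15 145  97] [ 15 150 102] [ 15  88 125] [ 18  89 121]
knobtop [[616.67292415  20.2284039  297.        ]]
hinge [[ 643.16724496 -198.10073563  235.        ]]
knob (array([622.50760642,  18.45476905, 286.71642413]), np.float64(4.8322444115435585))
hinge (array([ 643.99866286, -198.14254604,  241.54350988]), np.float64(6.530197120475991))
```

View pics/topc.png

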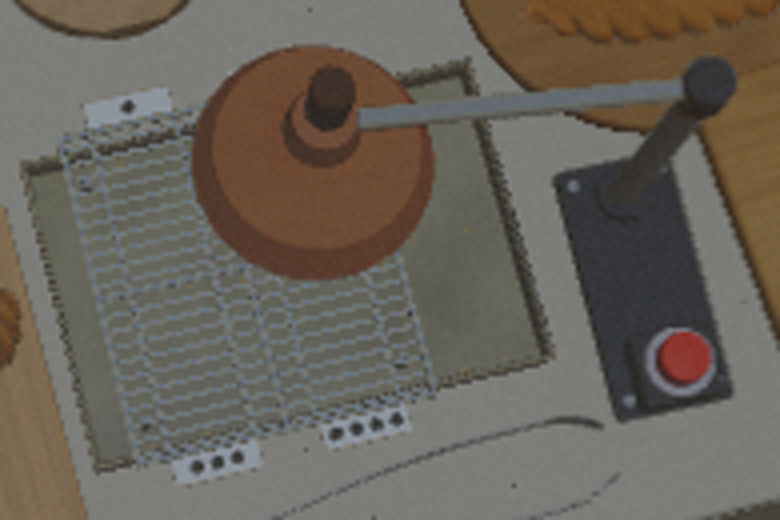

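```bash
python3 - <<'E'
from h import *
p=vision.camera_params('top');ps=vision.camera_params('side')
f=lambda x,y:(265+x/4,150+y/4)
C=onz(p,[f(62,145),f(130,462),f(432,390)],41)[:,:2]; print(C, np.linalg.norm(C[0]-C[1]),np.linalg.norm(C[2]-C[1]))
d=C[0]-C[1];print('yaw',np.arctan2(d[1],d[0]), np.arctan2(*( [-1,1]*(C[1]-C[2]))), 'centre',(C[0]+C[2])/2)
k=onz(p,[f(334,80)],297)[0];h=onz(p,[f(711,82)],237)[0];print(k,h,np.linalg.norm((k-h)[:2]),np.arctan2(*(k-h)[1::-1]))
print('cap',onz(p,[f(686,356)],58),tri(p,f(686,356),ps,(408,412)))
d,R=tooldelta([530,-229,260]);print(d,R.round(3))
E
```

```text
[[661.20816981 165.49786532]
 [457.33231573 117.55795193]
 [506.57064657 -70.70383232]] 209.43638454586159 194.59422558934858
yaw 0.23094716282363248 0.2558117137772251 centre [583.88940819  47.3970165 ]
[621.22274054  12.93745372 297.        ] [ 646.08110339 -201.62119192  237.        ] 215.9938670920089 1.686140197409047
cap [[ 528.09097683 -227.9634399    58.        ]] (array([ 528.73016604, -227.96110931,   59.67622561]), np.float64(2.0665371876876044))
[-0.57394691 -0.7124026  -0.04525672] [[-0.956  0.294 -0.001]
 [ 0.294  0.956 -0.002]
 [ 0.    -0.002 -1.   ]]
```

Emit:
arm_command([
  [-1,-0.574,-0.712,-0.06,0],
  [-1,-0.574,-0.712,-0.06,0],
  [-1,-0.574,-0.712,-0.06,0],
  [-1,-0.574,-0.712,-0.06,0],
  [-1,-0.574,-0.712,-0.06,0],
], force=10)

```text
t: 0.78
position: [307.1, 329.6, 235.0]
orientation: [0.0, 0.148, 0.989, -0.0]
force: [-0.2, -0.0, -0.2]
width: 50.5
gripper_force: 0.0
```

Emit:
arm_command([
  [-1,-0.377,-0.469,-0.03,0],
  [-1,-0.377,-0.469,-0.03,0],
  [-1,-0.377,-0.469,-0.03,0],
  [-1,-0.377,-0.469,-0.03,0],
  [-1,-0.377,-0.469,-0.03,0],
])

```text
t: 1.4
position: [422.4, 39.5, 250.8]
orientation: [0.0, 0.149, 0.989, 0.0]
force: [0.8, -0.6, -0.3]
width: 2.4
gripper_force: 0.0
```

Emit:
arm_command([
  [-1,-0.188,-0.234,-0.01,0],
  [-1,-0.188,-0.234,-0.01,0],
  [-1,-0.188,-0.234,-0.01,0],
  [-1,-0.188,-0.234,-0.01,0],
  [-1,-0.188,-0.234,-0.01,0],
])

```text
t: 2.02
position: [533.3, -239.8, 260.2]
orientation: [-0.0, 0.15, 0.989, 0.0]
force: [0.1, 1.3, -0.0]
width: 0.5
gripper_force: 0.0
```

```bash
python3 - <<'E'
from h import *
s=r.read_state();print(s['t'],s['position'],s['joints'],s['force'],s['width'])
im,p=cap('wrist','w1.png')
h=cv2.cvtColor(im[:,:,::-1].copy(),cv2.COLOR_BGR2HSV);m=cv2.inRange(h,(0,170,90),(8,255,255))
n,l,st,ce=cv2.connectedComponentsWithStats(m)
for i in range(1,n):
    if st[i,4]>80: print(st[i],ce[i],onz(p,[ce[i]],60))
print(tooldelta([528.5,-228.5,85])[0])
E
```

```text
2.025 [ 533.25225891 -239.84193329  260.2117743 ] [-5.14509216e-01 -4.36713680e-02  1.74657632e+00  9.28129810e-05
  1.43930181e+00 -1.78519023e+00] [ 0.14533724  1.31613047 -0.02282746] 0.4863967427684778
[312 204  27  29 551] [325.53901996 218.94373866] [[ 531.11513894 -230.95987549   60.        ]]
[0.01058325 0.01401542 0.17473241]
```

View pics/w1.png

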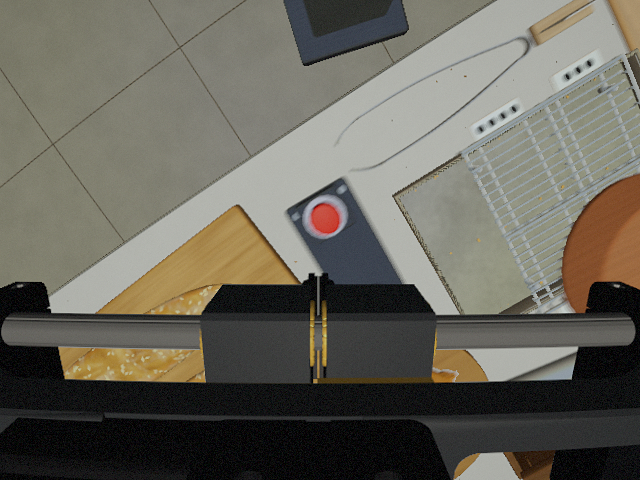

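The wrist view shows the red cap at (325,219), which casts to about (531,-231), consistent with the top view. I'll descend and feel it.

Emit:
arm_command([
  [-1,0.006,0.009,0.06,0],
  [-1,0.006,0.009,0.12,0],
  [-1,0.006,0.009,0.17,0],
  [-1,0.006,0.009,0.19,0],
  [-1,0.006,0.009,0.19,0],
])

```text
t: 2.7
position: [529.2, -226.6, 69.7]
orientation: [-0.001, 0.149, 0.989, 0.0]
force: [0.1, -0.8, 0.5]
width: 0.5
gripper_force: 0.0
```

Emit:
arm_command([
  [-1,0,0,0,0],
  [-1,0,0,0.002,0],
  [-1,0,0,0.004,0],
  [-1,0,0,0.005,0],
  [-1,0,0,0.005,0],
])

```text
t: 3.32
position: [529.8, -227.1, 65.6]
orientation: [-0.0, 0.149, 0.989, 0.0]
force: [0.7, -0.2, -0.6]
width: 0.5
gripper_force: 0.0
```

Emit:
arm_command([
  [-1,0,0,0.002,0],
  [-1,0,0,0.003,0],
  [-1,0,0,0.003,0],
  [-1,0,0,0.003,0],
])

```text
t: 3.82
position: [529.9, -227.1, 62.7]
orientation: [-0.0, 0.149, 0.989, 0.0]
force: [-0.1, 0.0, 0.3]
width: 0.6
gripper_force: 0.0
```

Emit:
arm_command([
  [-1,0,0,0.001,0],
  [-1,0,0,0.002,0],
  [-1,0,0,0.002,0],
  [-1,0,0,0.002,0],
])

```text
t: 4.32
position: [530.0, -227.1, 60.9]
orientation: [0.0, 0.149, 0.989, -0.0]
force: [-0.6, 0.3, 1.9]
width: 0.4
gripper_force: 0.8
```

```bash
python3 - <<'E'
from h import *
s=r.read_state();print(s['position'],s['force'])
E
```

```text
[ 529.99812294 -227.14041412   60.88077392] [-0.56200111  0.25444226  1.88632078]
```

Emit:
arm_command([
  [-1,0,0,0.001,0],
  [-1,0,0,0.001,0],
])

```text
t: 4.58
position: [530.0, -227.1, 59.7]
orientation: [0.0, 0.149, 0.989, -0.0]
force: [0.2, -0.5, 1.6]
width: 0.3
gripper_force: 0.9
```

Emit:
arm_command([
  [-1,0,0,-0.06,0],
  [-1,0,0,-0.12,0],
  [-1,0,0,-0.18,0],
  [-1,0,0,-0.24,0],
  [-1,0,0,-0.26,0],
])

```text
t: 5.2
position: [531.2, -227.8, 324.8]
orientation: [0.004, 0.149, 0.989, -0.001]
force: [-0.2, 1.0, 0.5]
width: 0.7
gripper_force: 0.0
```

```bash
python3 - <<'E'
from h import *
s=r.read_state();print(s['position'],s['force'])
print(tooldelta([621,13,340])[0])
E
```

```text
[ 531.23477582 -227.79553067  324.83713185] [-0.20469197  0.97462769  0.51243348]
[-0.01502553  0.25652656 -0.01544519]
```

The cap made contact at 61 mm and yielded at 1.6–1.9 N, so it stands high and the lamp is off. Next is the knob.

Emit:
arm_command([
  [1,-0.004,0.05,-0.015,-8],
  [1,-0.008,0.11,-0.018,-16],
  [1,-0.012,0.16,-0.018,-24],
  [1,-0.015,0.21,-0.018,-31],
  [1,-0.015,0.256,-0.018,-31],
])

```text
t: 5.82
position: [619.6, 14.9, 335.4]
orientation: [-0.001, -0.121, 0.993, 0.0]
force: [-0.6, -0.0, 0.2]
width: 45.2
gripper_force: 0.0
```

Emit:
arm_command([
  [1,0,0,0,0],
  [1,0,0,0,0],
  [1,0,0,0,0],
])

```text
t: 6.2
position: [619.3, 12.0, 337.1]
orientation: [-0.0, -0.12, 0.993, -0.0]
force: [0.7, -0.0, 0.1]
width: 75.2
gripper_force: 0.0
```

```bash
python3 - <<'E'
from h import *
s=r.read_state();print(s['position'],s['joints'],s['width'])
cap('wrist','w2.png'); cap('side','s2.png')
d,R=tooldelta([621,13,262]);print(d,R.round(3))
E
```

```text
[619.29849071  12.02738255 337.07984011] [-6.71025807e-02  1.00247341e-02  1.56718563e+00 -2.54441369e-04
  1.56524575e+00 -1.87865700e+00] 75.15475080294287
[-0.00179587  0.00057337  0.07557848] [[-0.971 -0.238 -0.   ]
 [-0.238  0.971 -0.   ]
 [ 0.    -0.    -1.   ]]
```

View pics/s2.png

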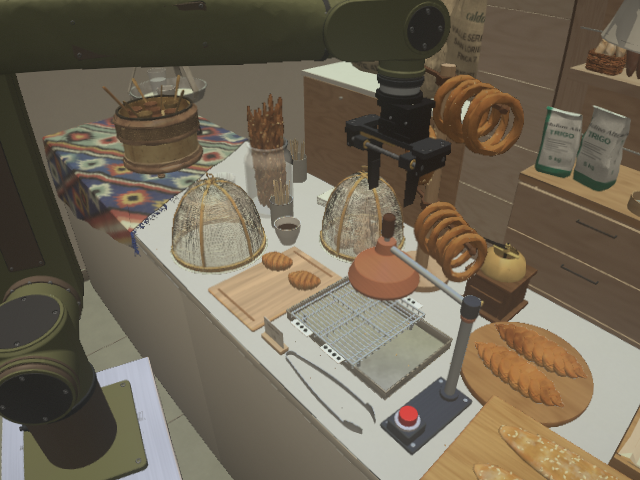

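The gripper straddles the knob at about (389,220) and is clear of the pretzels. I'll descend and grip.

Emit:
arm_command([
  [1,-0.002,0.001,0.03,0],
  [1,-0.002,0.001,0.06,0],
  [1,-0.002,0.001,0.075,0],
  [1,-0.002,0.001,0.075,0],
  [0,-0.002,0.001,0.075,0],
], force=12)

```text
t: 6.92
position: [622.0, 14.3, 264.3]
orientation: [0.001, -0.121, 0.993, -0.0]
force: [0.1, -0.3, 1.3]
width: 89.6
gripper_force: 0.0
```

Emit:
arm_command([
  [-1,0,0,0,0],
  [-1,0,0,0,0],
  [-1,0,0,0,0],
  [-1,0,0,0,0],
  [-1,0,0,0,0],
])

```text
t: 7.55
position: [621.3, 14.6, 262.6]
orientation: [-0.0, -0.121, 0.993, 0.0]
force: [0.0, 0.0, 0.6]
width: 40.8
gripper_force: 0.0
```

```bash
cat > arc.py <<'E'
from h import *
import sys
s=r.read_state();print(s['position'],s['force'],s['width'],s['gripper_force'])
H=np.array([646.,-201.6]); 
P=np.array(s['position'])
d,R=tooldelta(P)
v=P[:2]-H; a0=np.arctan2(v[1],v[0]); print('r',np.linalg.norm(v),'ang',a0%(2*np.pi))
for k in range(1,13):
    a=a0+float(sys.argv[1])*k/12
    q=np.array([*(H+np.linalg.norm(v)*np.array([np.cos(a),np.sin(a)])),P[2]])
    print(k,(R.T@(q-P)/1000).round(3), q.round())
E
python3 arc.py 1.55
```

```text
[621.30166831  14.64928466 262.64140448] [0.02399822 0.02908488 0.57357342] 40.82841376905611 0.0
r 217.65514168703808 ang 1.6845158815997492
1 [0.028 0.002 0.   ] [594.  10. 263.]
2 [ 0.056 -0.     0.   ] [567.   1. 263.]
3 [ 0.084 -0.005  0.   ] [541. -11. 263.]
4 [ 0.11  -0.014  0.   ] [518. -26. 263.]
5 [ 0.136 -0.027  0.   ] [496. -44. 263.]
6 [ 0.159 -0.042  0.   ] [477. -64. 263.]
7 [ 0.18 -0.06  0.  ] [461. -87. 263.]
8 [ 0.199 -0.081  0.   ] [ 448. -112.  263.]
9 [ 0.215 -0.105  0.   ] [ 438. -138.  263.]
10 [ 0.228 -0.13   0.   ] [ 431. -166.  263.]
11 [ 0.237 -0.156  0.   ] [ 428. -194.  263.]
12 [ 0.243 -0.183 -0.   ] [ 429. -222.  263.]
```

Emit:
arm_command([
  [-1,0,0,0,0],
  [-1,0,0,0,0],
  [-1,0,0,0,0],
  [-1,0,0,0,0],
])

```text
t: 8.05
position: [621.6, 12.5, 262.6]
orientation: [0.0, -0.12, 0.993, -0.002]
force: [0.7, -6.1, -1.1]
width: 24.5
gripper_force: 12.0
```

Emit:
arm_command([
  [-1,0.014,0.001,0,0],
  [-1,0.042,0.001,0,0],
  [-1,0.07,-0.002,0,0],
  [-1,0.097,-0.009,0,0],
  [-1,0.123,-0.02,0,0],
])

```text
t: 8.68
position: [509.8, -39.7, 262.7]
orientation: [0.005, -0.121, 0.993, -0.007]
force: [20.2, -19.3, -10.7]
width: 25.1
gripper_force: 12.0
```

```bash
python3 arc.py 1.02
```

```text
[509.77148042 -39.74190151 262.67202363] [ 20.1989944  -19.32697141 -10.67217359] 25.08749116566607 12.036150650692434
r 211.5567384799777 ang 2.270425121479387
1 [ 0.016 -0.009 -0.   ] [497. -52. 263.]
2 [ 0.031 -0.019  0.   ] [484. -65. 263.]
3 [ 0.045 -0.03   0.   ] [473. -79. 263.]
4 [ 0.058 -0.042  0.   ] [464. -94. 263.]
5 [ 0.07  -0.055  0.   ] [ 455. -110.  263.]
6 [ 0.081 -0.07   0.   ] [ 448. -127.  263.]
7 [ 0.09  -0.085  0.001] [ 442. -144.  263.]
8 [ 0.099 -0.101  0.001] [ 438. -161.  263.]
9 [ 0.105 -0.118  0.001] [ 436. -179.  263.]
10 [ 0.111 -0.135  0.001] [ 434. -197.  263.]
11 [ 0.115 -0.152  0.001] [ 435. -215.  263.]
12 [ 0.117 -0.17   0.002] [ 437. -233.  263.]
```

Emit:
arm_command([
  [-1,0.032,-0.027,0,0],
  [-1,0.06,-0.053,0,0],
  [-1,0.083,-0.084,0,0],
  [-1,0.1,-0.119,0,0],
  [-1,0.111,-0.158,0,0],
])

```text
t: 9.3
position: [436.4, -215.0, 263.3]
orientation: [0.001, -0.121, 0.993, 0.0]
force: [4.3, 2.1, 0.4]
width: 24.4
gripper_force: 12.0
```

```bash
python3 arc.py 0.2; python3 -c "
from h import *; print(tooldelta([0,0,0])[1])"
```

```text
[ 436.43179779 -214.97600545  263.29841831] [4.29106122 2.1163822  0.40585664] 24.36426995967629 12.004946889937855
r 209.99464016573552 ang 3.2053326950279013
1 [ 0.001 -0.003 -0.   ] [ 437. -218.  263.]
2 [ 0.001 -0.007 -0.   ] [ 437. -222.  263.]
3 [ 0.002 -0.01  -0.   ] [ 437. -225.  263.]
4 [ 0.002 -0.014 -0.   ] [ 438. -229.  263.]
5 [ 0.002 -0.017 -0.   ] [ 438. -232.  263.]
6 [ 0.003 -0.021 -0.   ] [ 439. -236.  263.]
7 [ 0.003 -0.024 -0.   ] [ 439. -239.  263.]
8 [ 0.003 -0.028 -0.   ] [ 440. -243.  263.]
9 [ 0.003 -0.031 -0.   ] [ 441. -246.  263.]
10 [ 0.003 -0.035 -0.   ] [ 442. -250.  263.]
11 [ 0.003 -0.038 -0.   ] [ 442. -253.  263.]
12 [ 0.003 -0.042 -0.   ] [ 443. -256.  263.]
[[-9.70656547e-01 -2.40467850e-01  1.04015551e-03]
 [-2.40467313e-01  9.70657042e-01  6.15382852e-04]
 [-1.15761406e-03  3.47201994e-04 -9.99999270e-01]]
```

Emit:
arm_command([
  [-1,0.002,-0.018,0,0],
  [-1,0.003,-0.037,0,0],
  [-1,0.003,-0.037,0,0],
  [1,0.003,-0.037,0,0],
  [1,0.003,-0.037,0,0],
])

```text
t: 9.93
position: [442.9, -250.0, 262.0]
orientation: [-0.0, -0.121, 0.993, 0.001]
force: [-0.1, -0.4, 0.5]
width: 39.5
gripper_force: 0.0
```

Emit:
arm_command([
  [1,0,0,0,0],
  [1,0,0,-0.01,0],
  [1,0,0,-0.06,0],
  [1,0,0,-0.1,0],
  [1,0,0,-0.12,0],
])

```text
t: 10.55
position: [443.4, -251.2, 386.3]
orientation: [0.002, -0.121, 0.993, -0.002]
force: [0.2, -0.6, -0.2]
width: 89.4
gripper_force: 0.0
```

```bash
python3 - <<'E'
from h import *
s=r.read_state();print(s['t'],s['position'],s['width'])
im,p=cap('top','t3.png'); ims,ps=cap('side','s3.png')
b=cv2.imread('pics/t3.png')
c=np.vstack([cv2.resize(b[165:275,190:390],None,fx=4,fy=4,interpolation=cv2.INTER_CUBIC)]); cv2.imwrite('pics/t3c.png',c)
b=cv2.imread('pics/s3.png'); cv2.imwrite('pics/s3c.png',cv2.resize(b[230:400,200:460],None,fx=3,fy=3,interpolation=cv2.INTER_CUBIC))
E
```

```text
10.55 [ 443.38020482 -251.22135198  386.26304183] 89.39920264013973
```

View pics/t3c.png

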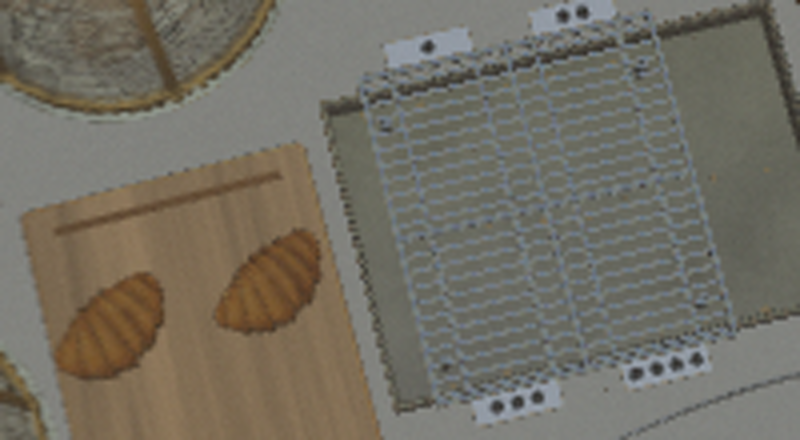

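View pics/s3c.png

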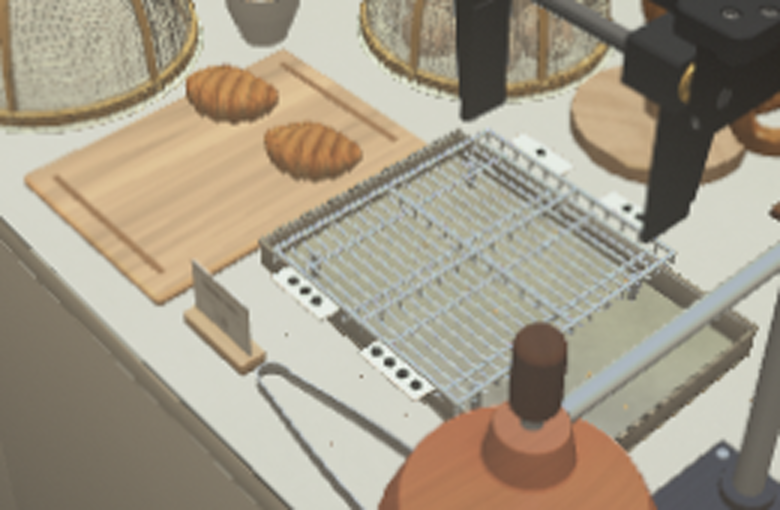

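Rack corners in the crop: (362,80), (655,12), (437,402) and (733,333), with the middle cross at (545,207). Croissant centres are (110,326) and (269,281), lying diagonally. The lamp is clear of the rack.

```bash
cat > meas.py <<'E'
from h import *
def cro(im,box,P,z=35,show=True):
    h=cv2.cvtColor(im,cv2.COLOR_RGB2HSV); x0,y0,x1,y1=box
    m=np.zeros(h.shape[:2],np.uint8); m[y0:y1,x0:x1]=cv2.inRange(h,(4,115,30),(22,255,255))[y0:y1,x0:x1]
    m=cv2.morphologyEx(m,cv2.MORPH_CLOSE,np.ones((3,3)));m=cv2.morphologyEx(m,cv2.MORPH_OPEN,np.ones((3,3)))
    cs,_=cv2.findContours(m,cv2.RETR_EXTERNAL,cv2.CHAIN_APPROX_NONE); out=[]
    for c in cs:
        a=cv2.contourArea(c)
        if a<150: continue
        w=onz(P,c.reshape(-1,2),z)[:,:2].astype(np.float32)
        (cx,cy),(e1,e2),_=cv2.minAreaRect(w); M=cv2.moments(c); px=(M['m10']/M['m00'],M['m01']/M['m00'])
        bp=cv2.boxPoints(cv2.minAreaRect(w)); d1=bp[1]-bp[0];d2=bp[2]-bp[1]; d=d1 if np.linalg.norm(d1)>np.linalg.norm(d2) else d2
        out.append((px,(cx,cy),sorted((e1,e2)),np.degrees(np.arctan2(d[1],d[0]))%180,a))
    return out
E
python3 - <<'E'
from meas import *
p=vision.camera_params('top');ps=vision.camera_params('side')
f=lambda x,y:(190+x/4,165+y/4)
C=onz(p,[f(362,80),f(655,12),f(733,333),f(437,402)],41)[:,:2]
print(C.round(1),'len',[np.linalg.norm(C[i]-C[(i+1)%4]).round(1) for i in range(4)],'centre',C.mean(0), onz(p,[f(545,207)],41))
e=(C[0]+C[1]-C[2]-C[3]);ya=np.arctan2(e[1],e[0]);e2=C[0]+C[3]-C[1]-C[2];yb=np.arctan2(-e2[0],e2[1]);print('yaw',ya,yb)
y=(ya+yb)/2
c=C.mean(0);X=np.array([np.cos(y),np.sin(y)]);Y=np.array([-X[1],X[0]])
print('pockets',[ (c+a*54*X+b*48*Y).round(1) for a,b in((1,1),(1,-1),(-1,1),(-1,-1))])
t=cv2.imread('pics/t3.png')[:,:,::-1].copy();s=cv2.imread('pics/s3.png')[:,:,::-1].copy()
T=cro(t,(198,200,280,315),p);S=cro(s,(255,245,330,295),ps)
for q in T+S: print(q)
for a in T:
    for b in S: print(tri(p,a[0],ps,b[0]))
E
```

```text
[[664.5 165.6]
 [714.6 -22.1]
 [504.7 -71.3]
 [457.4 113.2]] len [np.float64(194.3), np.float64(215.7), np.float64(190.5), np.float64(213.6)] centre [585.31822797  46.34302085] [[583.4020013  47.5587613  41.       ]]
yaw 0.23890742144369592 0.25581616424028036
pockets [array([625.9, 106.1]), array([649.4,  13. ]), array([521.2,  79.7]), array([544.7, -13.4])]
((217.8503875968992, 246.67945736434106), (502.31353759765625, 317.18585205078125), [48.79220962524414, 79.58174896240234], np.float32(143.88988), 430.0)
((257.4625679631953, 235.83396068590545), (531.8502197265625, 219.15029907226562), [46.7349853515625, 80.15747833251953], np.float32(143.53491), 398.5)
((303.23954022988505, 278.8514942528735), (532.9158935546875, 210.9337158203125), [61.24107360839844, 72.68423461914062], np.float32(154.2559), 362.5)
((276.02255639097746, 259.9609022556391), (503.1106262207031, 312.88409423828125), [64.09025573730469, 75.40620422363281], np.float32(154.21399), 332.5)
(array([548.64477244, 325.43043484, -59.72300688]), np.float64(59.90126558044711))
(array([503.77565561, 319.33317272,  28.41145113]), np.float64(1.1588483553188467))
(array([534.50701014, 220.49023756,  27.17248094]), np.float64(2.2381361759904603))
(array([493.15577119, 217.9686925 , 107.26549611]), np.float64(47.07684673347077))
```

Emit:
arm_command([
  [0.6,-0.199,0.436,0,10],
  [0.6,-0.199,0.436,0,20],
  [0.6,-0.199,0.436,0,30],
  [0.6,-0.199,0.436,0.03,40],
  [0.6,-0.199,0.436,0.06,50],
])

```text
t: 11.28
position: [495.0, 22.6, 364.0]
orientation: [-0.001, 0.287, 0.958, -0.0]
force: [0.5, -0.3, -0.6]
width: 75.7
gripper_force: 0.0
```

```bash
python3 - <<'E'
from meas import *
p=vision.camera_params('top')
s=r.read_state();print(s['position'],s['joints'])
print(tooldelta([533.5,220,190])[0],tooldelta([0,0,0])[1].round(3))
print('domes',onz(p,[(216,150),(172,150),(262,150),(152,286),(100,286),(203,286)],40)[:,:2].round())
E
```

```text
[495.01533084  22.59032707 363.95786243] [-6.27610939e-02 -2.71646423e-01  1.77809415e+00 -2.34542407e-05
  1.63701623e+00 -1.05063943e+00]
[0.07625717 0.18615898 0.17390419] [[-0.835  0.55  -0.002]
 [ 0.55   0.835  0.   ]
 [ 0.002 -0.001 -1.   ]]
domes [[756. 336.]
 [754. 450.]
 [759. 216.]
 [399. 475.]
 [396. 605.]
 [402. 349.]]
```

Emit:
arm_command([
  [0.6,0.02,0.05,0.03,3],
  [0.6,0.04,0.1,0.06,3],
  [0.6,0.06,0.15,0.1,3],
  [0.6,0.076,0.186,0.15,3],
  [0.6,0.076,0.186,0.175,3],
])

```text
t: 11.9
position: [530.4, 219.8, 185.1]
orientation: [-0.003, 0.308, 0.951, -0.002]
force: [1.3, 0.1, -0.2]
width: 76.4
gripper_force: 0.0
```

Emit:
arm_command([
  [0.6,0,0,0,0],
  [0.6,0,0,0,0],
])

```text
t: 12.15
position: [533.3, 217.8, 191.4]
orientation: [0.0, 0.31, 0.951, 0.0]
force: [0.7, -0.9, 1.3]
width: 76.0
gripper_force: 0.0
```

```bash
python3 - <<'E'
from meas import *
s=r.read_state();print(s['t'],s['position'],s['width'])
im,p=cap('wrist','w4.png')
for q in cro(im,(0,0,640,300),p,32): print(q)
print(tooldelta([533.5,220,15])[0],tooldelta([0,0,0])[1].round(3))
E
```

```text
12.15 [533.34789821 217.79767629 191.40662018] 75.95688082544613
((533.7100278819344, 259.1101817132968), (687.0072021484375, 376.74420166015625), [63.6853141784668, 200.99087524414062], np.float32(56.7981), 1733.5)
((319.79175380938153, 231.046857882681), (535.5757446289062, 217.225341796875), [50.107418060302734, 79.39120483398438], np.float32(152.13977), 3347.0)
((414.8201581027668, 229.83926218708828), (585.335693359375, 287.7593688964844), [5.698765754699707, 141.64657592773438], np.float32(105.97519), 759.0)
((551.0180746370456, 136.63826366559485), (586.7118530273438, 435.1439514160156), [54.88972854614258, 64.25585174560547], np.float32(150.19485), 3421.0)
((391.4414120677857, 137.25045284385945), (504.88128662109375, 316.5816345214844), [51.21381378173828, 80.71626281738281], np.float32(144.55453), 4140.5)
((596.8120868744098, 15.027384324834747), (521.5281372070312, 519.3109130859375), [4.941701889038086, 40.14054870605469], np.float32(99.71333), 176.5)
((443.15887559212166, 46.26065818997756), (471.97430419921875, 407.1061096191406), [60.662864685058594, 198.11305236816406], np.float32(40.22585), 2674.0)
((214.01567024357007, 69.64793050587635), (371.1211242675781, 226.20999145507812), [5.71989107131958, 141.52639770507812], np.float32(106.16237), 978.5)
[0.00186462 0.00119312 0.17744356] [[-0.808  0.59   0.002]
 [ 0.59   0.808  0.001]
 [-0.001  0.002 -1.   ]]
```

View pics/w4.png

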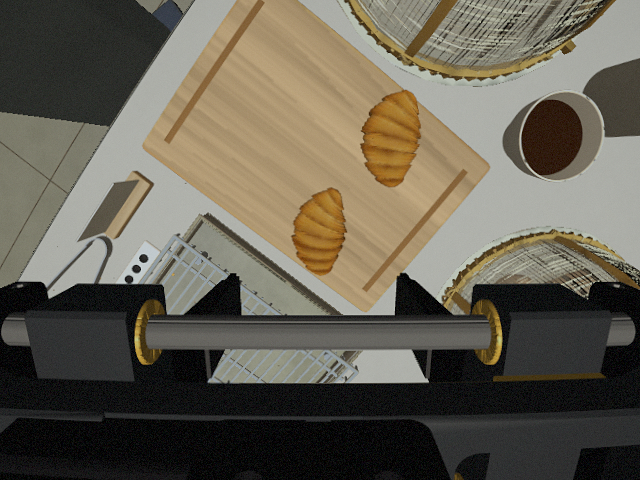

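The wrist view shows the right-hand croissant between the open fingers at (320,231), casting to about (535,217). I'll descend and grasp.

Emit:
arm_command([
  [0.6,-0.001,0.001,0.06,0],
  [0.6,-0.001,0.001,0.12,0],
  [0.6,-0.001,0.001,0.16,0],
  [0.6,-0.001,0.001,0.17,0],
  [0.6,-0.001,0.001,0.175,0],
])

```text
t: 12.82
position: [536.4, 218.5, 17.9]
orientation: [0.001, 0.31, 0.951, 0.001]
force: [0.4, 0.6, 0.8]
width: 76.1
gripper_force: 0.0
```

Emit:
arm_command([
  [0.6,0,0,0,0],
  [0,0,0,0,0],
  [-1,0,0,0,0],
  [-1,0,0,0,0],
  [-1,0,0,0,0],
], force=12)

```text
t: 13.45
position: [534.9, 218.4, 16.5]
orientation: [0.0, 0.31, 0.951, 0.0]
force: [0.1, -0.4, 2.5]
width: 50.4
gripper_force: 12.0
```

Emit:
arm_command([
  [-1,0,0,-0.005,0],
  [-1,0,0,-0.02,0],
  [-1,0,0,-0.05,0],
  [-1,0,0,-0.08,0],
  [-1,0,0,-0.08,0],
], force=20)

```text
t: 14.08
position: [537.0, 219.1, 99.9]
orientation: [0.003, 0.31, 0.951, 0.002]
force: [0.9, 0.5, -0.3]
width: 50.1
gripper_force: 20.0
```

```bash
python3 - <<'E'
from meas import *
s=r.read_state();print(s['position'],s['width'],s['gripper_force'],s['force'])
im,p=cap('side','s5.png'); b=im[:,:,::-1]
cv2.imwrite('pics/s5c.png',cv2.resize(b[150:330,230:430],None,fx=3,fy=3,interpolation=cv2.INTER_CUBIC))
for q in cro(im,(200,150,400,330),p,110): print(q)
print(tooldelta([625.9,106.1,100])[0])
E
```

```text
[537.04920001 219.09887047  99.89481388] 50.12353392274887 20.00007686263416 [ 0.86495413  0.49424624 -0.27994141]
((276.1111111111111, 260.3319209039548), (465.73773193359375, 212.6411590576172), [57.45301055908203, 71.2919921875], np.float32(107.21586), 354.0)
[-0.13925677 -0.03777466 -0.00219053]
```

View pics/s5c.png

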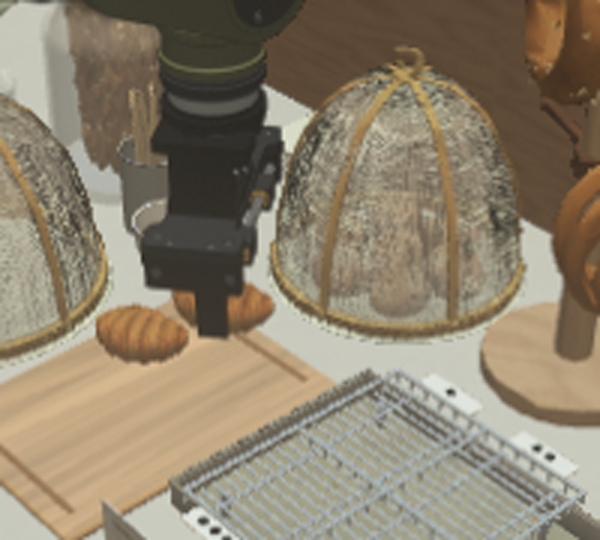

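Emit:
arm_command([
  [-1,-0.03,-0.01,0,-10],
  [-1,-0.06,-0.02,0,-20],
  [-1,-0.1,-0.028,0,-30],
  [-1,-0.138,-0.037,0,-40],
  [-1,-0.138,-0.037,0,-50],
])

```text
t: 14.75
position: [624.7, 104.9, 93.9]
orientation: [-0.001, -0.123, 0.992, -0.0]
force: [-0.6, 0.6, -1.1]
width: 50.1
gripper_force: 20.0
```

```bash
python3 - <<'E'
from meas import *
pt=vision.camera_params('top');ps=vision.camera_params('side')
for a,b in(((360,120),(468,258)),((345,120),(455,250)),((310,112),(430,225)),((360,138),(468,278)),((307,135),(430,250))): print(tri(pt,a,ps,b))
s=r.read_state();print(s['position'],s['width'],s['gripper_force'],s['force'])
im,p=cap('top')
d,R=tooldelta([625,106.7,50]);print(d,R.round(3), np.degrees(np.arctan2(R[1,1],R[0,1])))
for q in cro(im,(230,150,390,280),p,115): print(q)
im,p=cap('wrist','w5.png')
E
```

```text
(array([796.82757699, -27.68966649, 166.56020502]), np.float64(9.618920742015098))
(array([794.74378789,   9.10015571, 164.95754852]), np.float64(5.890515517878824))
(array([799.3702884 ,  96.26997048, 179.81727694]), np.float64(7.990502353186287))
(array([780.96666406, -38.73826817, 123.04326726]), np.float64(35.37295179364493))
(array([787.63338199,  94.4789364 , 109.81683972]), np.float64(27.866411029922702))
[624.65318529 104.9182965   93.85042584] 50.12214902212425 19.997880819719285 [-0.587339    0.55719376 -1.11310882]
[-0.00144801  0.00066875  0.04370159] [[-0.969 -0.248 -0.003]
 [-0.248  0.969 -0.   ]
 [ 0.003  0.    -1.   ]] 104.33007845901838
```

View pics/w5.png

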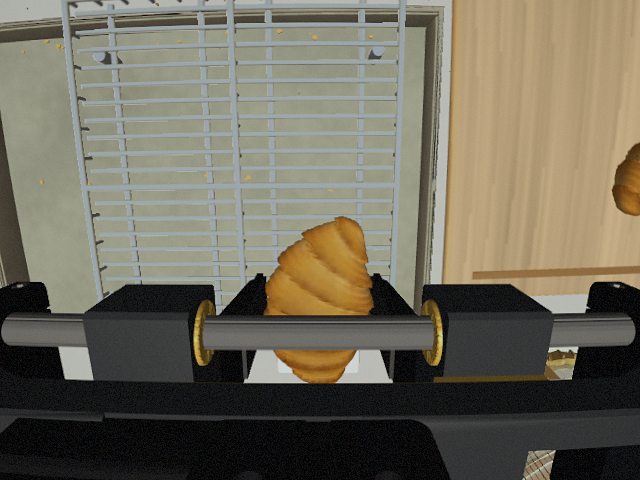

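```bash
cat >> meas.py <<'E'
def pca(im,P,box,z):
    h=cv2.cvtColor(im,cv2.COLOR_RGB2HSV); x0,y0,x1,y1=box
    m=np.zeros(h.shape[:2],np.uint8); m[y0:y1,x0:x1]=cv2.inRange(h,(4,115,30),(22,255,255))[y0:y1,x0:x1]
    m=cv2.morphologyEx(m,cv2.MORPH_CLOSE,np.ones((3,3)))
    n,l,st,ce=cv2.connectedComponentsWithStats(m); i=1+np.argmax(st[1:,4])
    w=onz(P,np.argwhere(l==i)[:,::-1],z)[:,:2]; c=w.mean(0); ev,V=np.linalg.eigh(np.cov((w-c).T)); d=V[:,1]
    t=(w-c)@d; u=(w-c)@V[:,0]
    return c.round(1),(np.degrees(np.arctan2(d[1],d[0]))%180).round(1),np.ptp(t).round(1),np.ptp(u).round(1),(c+d*(t.max()+t.min())/2).round(1)
E
python3 - <<'E'
from meas import *
ld=lambda f:cv2.imread('pics/'+f)[:,:,::-1].copy()
p=vision.camera_params('top')
for f in('top0.png','t3.png'):
    print('R',pca(ld(f),p,(240,215,280,260),35),'L',pca(ld(f),p,(198,225,238,270),35))
# w4 camera pose: rebuild from current pose offset is unavailable; use image slopes only
im,pw=cap('wrist'); print('now',pca(im,pw,(255,205,385,312),113))
E
```

```text
R (array([531.6, 219.8]), np.float64(135.8), np.float64(80.4), np.float64(47.1), array([531.5, 219.9])) L (array([501.7, 318.3]), np.float64(136.4), np.float64(81.1), np.float64(49.3), array([501.7, 318.3]))
R (array([531.7, 220. ]), np.float64(136.0), np.float64(80.4), np.float64(47.1), array([531.7, 220.1])) L (array([501.8, 318.3]), np.float64(137.2), np.float64(79.4), np.float64(49.1), array([502.4, 317.8]))
now (array([606., 104.]), np.float64(138.2), np.float64(55.4), np.float64(45.6), array([608.8, 101.5]))
```

Emit:
arm_command([
  [-1,-0.002,0.002,0.01,-8],
  [-1,-0.002,0.002,0.02,-8],
  [-1,-0.002,0.002,0.04,-8],
  [-1,-0.002,0.002,0.05,-8],
  [-1,-0.002,0.002,0.054,-8],
])

```text
t: 15.52
position: [624.9, 109.6, 40.3]
orientation: [-0.001, -0.19, 0.982, 0.0]
force: [-0.5, -0.7, -0.7]
width: 50.1
gripper_force: 20.0
```

Emit:
arm_command([
  [-1,0,0,0.001,0],
  [-1,0,0,0.002,0],
  [-1,0,0,0.003,0],
])

```text
t: 15.9
position: [626.3, 109.6, 39.7]
orientation: [0.001, -0.19, 0.982, -0.0]
force: [0.1, -0.2, 0.1]
width: 50.0
gripper_force: 20.0
```

Emit:
arm_command([
  [-1,0.001,-0.002,0.001,0],
  [-1,0.001,-0.002,0.002,0],
  [-1,0.001,-0.002,0.003,0],
  [-1,0.001,-0.002,0.003,0],
])

```text
t: 16.4
position: [625.5, 107.4, 35.8]
orientation: [-0.0, -0.19, 0.982, 0.0]
force: [-0.1, 1.0, -0.4]
width: 49.5
gripper_force: 20.0
```

Emit:
arm_command([
  [-1,0,0,0.001,0],
  [-1,0,0,0.002,0],
  [-1,0,0,0.002,0],
])

```text
t: 16.77
position: [625.8, 107.4, 35.3]
orientation: [-0.0, -0.19, 0.982, -0.0]
force: [-4.2, 0.2, 6.3]
width: 49.9
gripper_force: 20.0
```

Emit:
arm_command([
  [-1,0,0,-0.001,0],
  [0.3,0,0,-0.001,0],
  [0.3,0,0,-0.001,0],
  [0.3,0,0,-0.001,0],
  [0.3,0,0,-0.001,0],
])

```text
t: 17.4
position: [625.6, 107.4, 34.9]
orientation: [-0.0, -0.19, 0.982, 0.0]
force: [-0.1, -0.4, -0.5]
width: 61.7
gripper_force: 0.0
```

Emit:
arm_command([
  [0.3,0,0,-0.01,0],
  [0.3,0,0,-0.03,0],
  [0.3,0,0,-0.08,0],
  [0.3,0,0,-0.12,0],
  [0.3,0,0,-0.15,0],
])

```text
t: 18.02
position: [626.8, 107.5, 189.7]
orientation: [0.002, -0.19, 0.982, -0.0]
force: [-0.5, 0.2, -0.0]
width: 61.9
gripper_force: 0.0
```

```bash
python3 - <<'E'
from meas import *
s=r.read_state();print(s['t'],s['position'],s['width'])
d,R=tooldelta([502,318,190]);print(d,R.round(3), np.degrees(np.arctan2(R[1,1],R[0,1])))
im,p=cap('wrist','w6.png'); print(pca(im,p,(220,160,460,310),52))
im,p=cap('side','s6.png')
E
```

```text
18.025 [626.75818681 107.4908215  189.74864558] 61.86442515283144
[ 0.03714735  0.24186408 -0.00078951] [[-0.928 -0.373  0.005]
 [-0.373  0.928  0.   ]
 [-0.005 -0.001 -1.   ]] 111.92063609171964
(array([624.4, 107.8]), np.float64(14.0), np.float64(81.1), np.float64(48.4), array([624.8, 107.9]))
```

View pics/w6.png

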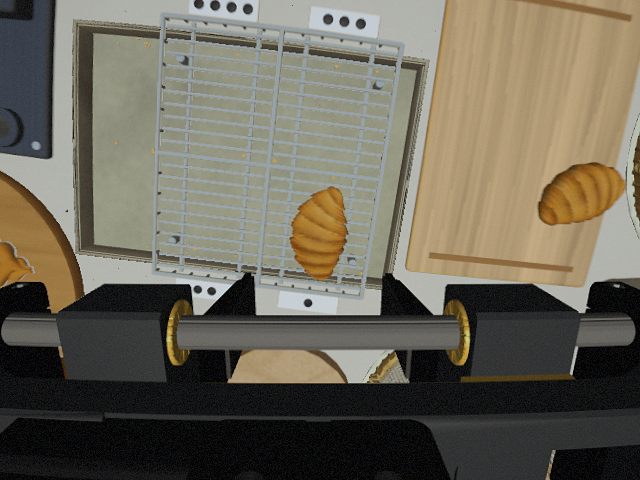

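Croissant 1 lies centred in pocket 1 at (320,233), at 14°, which matches the rack yaw. The second is at (582,193) and may have moved, so I'll measure it again.

```bash
python3 - <<'E'
from meas import *
im,p=cap('top','t7.png')
print('L',pca(im,p,(190,200,262,320),35)); print([q for q in cro(im,(190,200,270,320),p)])
ims,ps=cap('side'); S=cro(ims,(225,240,340,330),ps); print(S)
E
```

```text
L (array([501.8, 318.3]), np.float64(136.8), np.float64(81.1), np.float64(49.2), array([501.7, 318.3]))
[((217.8920562523755, 246.7404028886355), (501.76531982421875, 317.3392639160156), [49.19053649902344, 80.6483383178711], np.float32(143.88963), 438.5)]
[((276.1004077471967, 259.8537206931702), (501.34820556640625, 311.685546875), [62.715354919433594, 75.04932403564453], np.float32(98.828125), 327.0)]
```

Emit:
arm_command([
  [0.7,0.007,0.048,0,10],
  [0.7,0.015,0.1,0,20],
  [0.7,0.022,0.15,0,30],
  [0.7,0.03,0.2,0,40],
  [0.7,0.037,0.242,0,50],
])

```text
t: 18.85
position: [498.7, 318.9, 182.7]
orientation: [-0.001, 0.245, 0.969, -0.001]
force: [0.1, -0.3, -0.2]
width: 80.6
gripper_force: 0.0
```

Emit:
arm_command([
  [0.7,0,0,0,8],
  [0.7,0,0,0,15],
  [0.7,0,0,0,15],
  [0.7,0,0,0,15],
])

```text
t: 19.35
position: [500.5, 317.7, 183.8]
orientation: [-0.001, 0.366, 0.93, -0.001]
force: [0.4, -0.0, -1.0]
width: 80.7
gripper_force: 0.0
```

```bash
python3 - <<'E'
from meas import *
s=r.read_state();print(s['t'],s['position'],s['width'])
im,p=cap('wrist','w8.png'); print(pca(im,p,(220,150,440,310),32))
d,R=tooldelta([502.5,318.3,15]);print(d,R.round(3), np.degrees(np.arctan2(R[1,1],R[0,1])))
E
```

```text
19.35 [500.48192418 317.66813395 183.79125491] 80.70773317786049
(array([503.7, 322.3]), np.float64(135.6), np.float64(114.8), np.float64(135.8), array([494.7, 331.2]))
[-0.00099129  0.00190786  0.1691186 ] [[-0.731  0.682 -0.001]
 [ 0.682  0.731 -0.001]
 [ 0.    -0.001 -1.   ]] 46.97629835958852
```

Emit:
arm_command([
  [0.7,-0.002,0.002,0.06,0],
  [0.7,-0.002,0.002,0.12,0],
  [0.7,-0.002,0.002,0.15,0],
  [0.7,-0.002,0.002,0.162,0],
  [0.7,-0.002,0.002,0.167,0],
])

```text
t: 20.02
position: [504.2, 318.2, 18.2]
orientation: [0.0, 0.367, 0.93, 0.0]
force: [-0.3, 0.3, 0.0]
width: 80.7
gripper_force: 0.0
```

Emit:
arm_command([
  [0.6,0,0,0,0],
  [0,0,0,0,0],
  [-1,0,0,0,0],
  [-1,0,0,0,0],
  [-1,0,0,0,0],
], force=20)

```text
t: 20.65
position: [504.1, 318.3, 18.7]
orientation: [0.0, 0.367, 0.93, 0.0]
force: [-0.7, -0.6, 3.2]
width: 52.0
gripper_force: 20.0
```

Gripped at 52 mm. Now I'll lift.

Emit:
arm_command([
  [-1,0,0,-0.005,0],
  [-1,0,0,-0.02,0],
  [-1,0,0,-0.05,0],
  [-1,0,0,-0.08,0],
  [-1,0,0,-0.08,0],
])

```text
t: 21.28
position: [506.0, 319.3, 101.9]
orientation: [0.002, 0.367, 0.93, 0.003]
force: [0.7, 0.6, -1.5]
width: 52.2
gripper_force: 20.0
```

```bash
python3 - <<'E'
from meas import *
s=r.read_state();print(s['t'],s['position'],s['width'],s['gripper_force'])
d,R=tooldelta([649,14,98]);print(d)
im,p=cap('top','t8.png');print(pca(im,p,(285,175,340,240),52))
E
```

```text
21.275 [506.04592419 319.34713299 101.9410294 ] 52.15357193266336 19.999987198971212
[-0.31296345 -0.12540871  0.00384748]
(array([622.6, 109.8]), np.float64(14.1), np.float64(78.4), np.float64(44.1), array([622.9, 109.8]))
```

Emit:
arm_command([
  [-1,-0.05,-0.02,-0.02,-10],
  [-1,-0.1,-0.04,-0.03,-20],
  [-1,-0.155,-0.062,-0.03,-30],
  [-1,-0.21,-0.084,-0.03,-40],
  [-1,-0.265,-0.106,-0.03,-50],
])

```text
t: 21.95
position: [624.3, 57.9, 125.9]
orientation: [-0.001, -0.063, 0.998, 0.0]
force: [-0.0, 1.0, -1.2]
width: 52.2
gripper_force: 20.0
```

Emit:
arm_command([
  [-1,0.003,-0.03,0,-7],
  [-1,0.015,-0.051,0,-7],
  [-1,0.015,-0.051,0,-7],
  [-1,0.015,-0.051,0,-7],
])

```text
t: 22.45
position: [615.5, 8.2, 127.5]
orientation: [-0.0, -0.121, 0.993, 0.0]
force: [0.4, -0.0, -0.3]
width: 52.1
gripper_force: 20.0
```

```bash
python3 - <<'E'
from meas import *
s=r.read_state();print(s['t'],s['position'],s['width'],s['gripper_force'])
d,R=tooldelta([649.5,14.2,40]);print(d,R.round(3), np.degrees(np.arctan2(R[1,1],R[0,1])))
im,p=cap('wrist','w9.png')
E
```

```text
22.45 [615.54030139   8.16539954 127.50536774] 52.07054756559105 19.999935873784125
[-0.03446568 -0.00235936  0.08748381] [[-0.971 -0.24  -0.001]
 [-0.24   0.971  0.001]
 [ 0.001  0.001 -1.   ]] 103.89894370903119
```

View pics/w9.png

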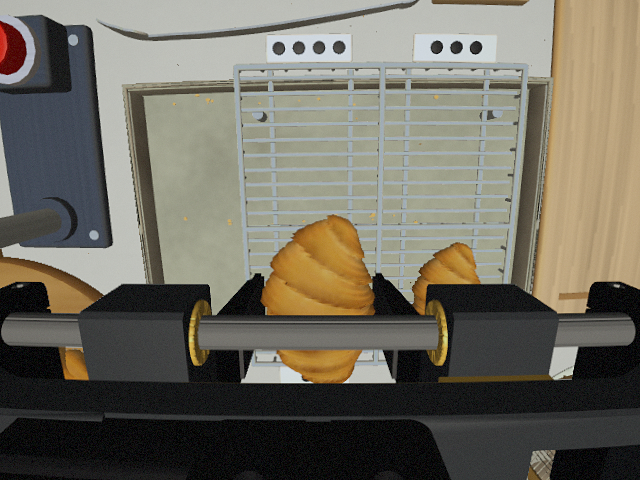

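Emit:
arm_command([
  [-1,-0.034,-0.002,0,0],
  [-1,-0.034,-0.002,0.02,0],
  [-1,-0.034,-0.002,0.05,0],
  [-1,-0.034,-0.002,0.075,0],
  [-1,-0.034,-0.002,0.08,0],
])

```text
t: 23.12
position: [646.6, 14.4, 44.3]
orientation: [-0.003, -0.122, 0.993, 0.001]
force: [0.2, -0.6, -0.2]
width: 51.8
gripper_force: 20.0
```

Emit:
arm_command([
  [-1,0,0,0.002,0],
  [-1,0,0,0.004,0],
  [-1,0,0,0.006,0],
  [-1,0,0,0.006,0],
])

```text
t: 23.62
position: [649.9, 13.5, 42.4]
orientation: [0.0, -0.121, 0.993, -0.0]
force: [-0.3, 0.0, 0.1]
width: 52.5
gripper_force: 20.0
```

Emit:
arm_command([
  [-1,0,0,0.002,0],
  [-1,0,0,0.004,0],
  [-1,0,0,0.004,0],
])

```text
t: 24.0
position: [649.4, 13.5, 37.6]
orientation: [-0.0, -0.121, 0.993, 0.0]
force: [-1.2, -0.4, -0.6]
width: 52.2
gripper_force: 20.0
```

Emit:
arm_command([
  [-1,0,0,0.001,0],
  [-1,0,0,0.001,0],
  [-1,0,0,0.001,0],
])

```text
t: 24.38
position: [649.8, 13.5, 37.5]
orientation: [0.0, -0.121, 0.993, -0.0]
force: [-3.0, -0.2, 4.2]
width: 52.1
gripper_force: 20.0
```

Seated. I'll release and lift.

Emit:
arm_command([
  [-1,0,0,-0.001,0],
  [0.32,0,0,-0.001,0],
  [0.32,0,0,-0.001,0],
  [0.32,0,0,-0.001,0],
  [0.32,0,0,-0.001,0],
])

```text
t: 25.0
position: [649.7, 13.5, 37.9]
orientation: [0.0, -0.121, 0.993, -0.0]
force: [0.4, 0.1, -0.3]
width: 63.0
gripper_force: 0.0
```

Emit:
arm_command([
  [0.32,0,0,-0.01,0],
  [0.32,0,0,-0.03,0],
  [0.32,0,0,-0.08,0],
  [0.32,0,0,-0.12,0],
  [0.32,0,0,-0.15,0],
])

```text
t: 25.62
position: [650.8, 13.5, 192.8]
orientation: [0.002, -0.121, 0.993, -0.0]
force: [0.8, 0.3, -0.2]
width: 62.8
gripper_force: 0.0
```

```bash
python3 - <<'E'
from meas import *
s=r.read_state();print(s['t'],s['position'],s['width'])
im,p=cap('wrist','w10.png'); print('2',pca(im,p,(230,160,375,310),52),'1',pca(im,p,(380,160,500,310),52))
d,R=tooldelta([443,-250,340]);print(d,R.round(3))
E
```

```text
25.625 [650.78686428  13.49322655 192.76662595] 62.82793544737542
2 (array([649. ,  14.2]), np.float64(12.6), np.float64(80.9), np.float64(50.9), array([649.3,  14.2])) 1 (array([624.7, 106.9]), np.float64(15.5), np.float64(80.4), np.float64(49.9), array([625.1, 107.1]))
[ 0.26549529 -0.20565923 -0.14471477] [[-0.971 -0.241  0.012]
 [-0.241  0.971 -0.001]
 [-0.011 -0.004 -1.   ]]
```

View pics/w10.png

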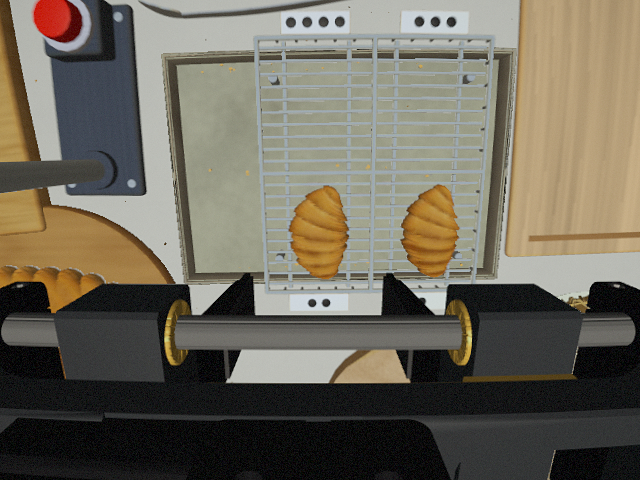

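Both croissants lie centred, at (320,232) and (430,232). Next I'll take the lamp knob and swing it back.

Emit:
arm_command([
  [0.6,0,0,-0.06,0],
  [0.6,0,0,-0.12,0],
  [0.6,0.03,-0.02,-0.145,0],
  [0.6,0.08,-0.06,-0.15,0],
  [0.6,0.13,-0.1,-0.15,0],
])

```text
t: 26.3
position: [548.7, -113.2, 340.1]
orientation: [0.002, -0.122, 0.993, -0.001]
force: [0.9, -0.7, -0.1]
width: 76.3
gripper_force: 0.0
```

Emit:
arm_command([
  [0.6,0.05,-0.037,0,0],
  [0.6,0.095,-0.073,0,0],
  [0.6,0.136,-0.106,0,0],
  [0.6,0.136,-0.106,0,0],
  [0.6,0.136,-0.106,0,0],
])

```text
t: 26.92
position: [443.1, -247.6, 338.6]
orientation: [0.001, -0.121, 0.993, -0.0]
force: [0.7, 0.6, 0.0]
width: 76.2
gripper_force: 0.0
```

```bash
python3 - <<'E'
from meas import *
s=r.read_state();print(s['t'],s['position'],s['width'])
d,R=tooldelta([443,-250,262]);print(d,R.round(3))
im,p=cap('wrist','w11.png')
E
```

```text
26.925 [ 443.13816439 -247.59833788  338.59792446] 76.20906584747495
[ 0.00079239 -0.00226301  0.07659817] [[-0.971 -0.24   0.001]
 [-0.24   0.971 -0.   ]
 [-0.001 -0.    -1.   ]]
```

View pics/w11.png

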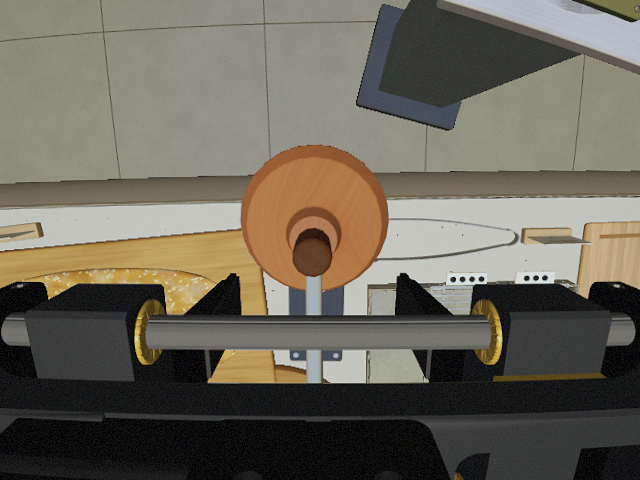

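The knob at (313,250) is centred between the fingers. I'll descend and grip.

Emit:
arm_command([
  [0.6,0.001,-0.002,0.03,0],
  [0.6,0.001,-0.002,0.06,0],
  [0.6,0.001,-0.002,0.076,0],
  [0.3,0.001,-0.002,0.076,0],
  [-0.3,0.001,-0.002,0.076,0],
], force=12)

```text
t: 27.6
position: [443.3, -250.0, 263.4]
orientation: [0.001, -0.122, 0.993, -0.001]
force: [-0.4, 0.3, -0.5]
width: 61.3
gripper_force: 0.0
```

Emit:
arm_command([
  [-1,0,0,0,0],
  [-1,0,0,0,0],
  [-1,0,0,0,0],
  [-1,0,0,0,0],
  [-1,0,0,0,0],
])

```text
t: 28.22
position: [442.5, -250.2, 262.2]
orientation: [0.0, -0.121, 0.993, -0.0]
force: [-0.1, -0.7, 1.7]
width: 24.8
gripper_force: 12.0
```

```bash
sed -i 's/646.,-201.6/651.,-201./' arc.py; python3 arc.py -1.5; python3 - <<'E'
import numpy as np
H=np.array([651,-201])
a=1.827; print(H+215*np.array([np.cos(a),np.sin(a)]))
E
```

```text
[ 442.53914051 -250.17017319  262.23325977] [-0.11815971 -0.68060295  1.69912647] 24.782311919977854 11.999916485510767
r 214.18131541080035 ang 3.373231241551482
1 [-0.002  0.027 -0.   ] [ 438. -224.  262.]
2 [-0.007  0.053 -0.   ] [ 437. -197.  262.]
3 [-0.016  0.078 -0.   ] [ 439. -170.  262.]
4 [-0.027  0.102 -0.   ] [ 444. -144.  262.]
5 [-0.042  0.125 -0.   ] [ 453. -119.  262.]
6 [-0.059  0.145 -0.   ] [465. -95. 262.]
7 [-0.079  0.164 -0.   ] [480. -73. 262.]
8 [-0.1    0.179 -0.   ] [497. -52. 262.]
9 [-0.124  0.192 -0.   ] [517. -34. 262.]
10 [-0.149  0.202 -0.   ] [539. -19. 262.]
11 [-0.175  0.208 -0.   ] [562.  -6. 262.]
12 [-0.201  0.211 -0.   ] [587.   3. 262.]
[596.51685516   6.98217935]
```

Emit:
arm_command([
  [-1,-0.002,0.02,0,0],
  [-1,-0.006,0.046,0,0],
  [-1,-0.016,0.078,0,0],
  [-1,-0.029,0.106,0,0],
  [-1,-0.046,0.131,0,0],
])

```text
t: 28.85
position: [455.4, -110.6, 261.9]
orientation: [0.0, -0.121, 0.993, -0.0]
force: [3.0, -4.3, -1.7]
width: 24.7
gripper_force: 12.0
```

```bash
python3 arc.py -0.97|head -2; python3 -c "
from h import *
print(tooldelta([596.3,6.3,262])[0])"
```

```text
[ 455.35187047 -110.57621958  261.89520844] [ 2.97200255 -4.32086622 -1.71914763] 24.688483048164038 11.99905560465595
r 215.53340959742542 ang 2.7086598019662707
[-1.64885983e-01  7.96179987e-02 -1.54805955e-04]
```

Emit:
arm_command([
  [-1,-0.033,0.033,0,0],
  [-1,-0.066,0.055,0,0],
  [-1,-0.103,0.071,0,0],
  [-1,-0.129,0.077,0,0],
  [-1,-0.165,0.08,0,0],
])

```text
t: 29.48
position: [595.9, 7.8, 261.5]
orientation: [-0.001, -0.122, 0.993, 0.001]
force: [-1.7, -0.8, 2.8]
width: 24.8
gripper_force: 12.0
```

Emit:
arm_command([
  [-1,0,0,0,0],
  [-1,0,0,0,0],
])

```text
t: 29.72
position: [595.9, 7.7, 261.4]
orientation: [-0.001, -0.122, 0.993, 0.002]
force: [-0.6, 6.9, -0.7]
width: 24.8
gripper_force: 12.0
```

```bash
python3 arc.py 0|head -2; python3 -c "
from h import *
print(tooldelta([596.3,6.3,262])[0])"
```

```text
[595.91033802   7.72370589 261.37711855] [-0.61161085  6.92848833 -0.65562852] 24.761263241339268 12.003983704926213
r 215.87138823013706 ang 1.8288474416942135
[-3.30439312e-05 -1.47328550e-03 -6.28565149e-04]
```

Emit:
arm_command([
  [0.3,0,0,0,0],
  [0.3,0,0,0,0],
  [0.3,0,0,0,0],
  [0.3,0,0,-0.04,0],
  [0.3,0,0,-0.08,0],
])

```text
t: 30.35
position: [596.1, 5.2, 342.4]
orientation: [-0.001, -0.121, 0.993, -0.0]
force: [0.2, 0.3, 0.4]
width: 60.9
gripper_force: 0.0
```

```bash
python3 - <<'E'
from h import *
s=r.read_state();print(s['t'],s['position'],s['width'],s['force'])
print(tooldelta([530,-227.5,340])[0])
im,p=cap('top','t12.png')
E
```

```text
30.35 [596.07903197   5.2140108  342.36441255] 60.881627493882704 [0.16607534 0.26456881 0.38163902]
[ 0.12000068 -0.21005087  0.00251139]
```

Emit:
arm_command([
  [-1,0.03,-0.052,0,0],
  [-1,0.06,-0.105,0,0],
  [-1,0.09,-0.157,0,0],
  [-1,0.12,-0.21,0,0],
  [-1,0.12,-0.21,0,0],
])

```text
t: 31.02
position: [529.1, -230.8, 341.6]
orientation: [-0.0, -0.118, 0.993, -0.0]
force: [-0.2, -0.1, -0.4]
width: 17.2
gripper_force: 0.0
```

Emit:
arm_command([
  [-1,0,0,0.06,0],
  [-1,0,0,0.12,0],
  [-1,0,0,0.18,0],
  [-1,0,0,0.24,0],
  [-1,0,0,0.265,0],
])

```text
t: 31.65
position: [528.2, -224.7, 72.2]
orientation: [-0.003, -0.122, 0.993, 0.002]
force: [-0.2, -0.5, 1.1]
width: 0.5
gripper_force: 0.0
```

Emit:
arm_command([
  [-1,0,0,0,0],
  [-1,0,0,0,0],
])

```text
t: 31.9
position: [531.9, -227.2, 78.8]
orientation: [0.001, -0.121, 0.993, -0.001]
force: [-0.9, 0.7, 0.6]
width: 0.2
gripper_force: 0.0
```

Emit:
arm_command([
  [-1,0.001,0,0.01,0],
  [-1,0.001,0,0.016,0],
  [-1,0.001,0,0.02,0],
  [-1,0.001,0,0.024,0],
  [-1,0.001,0,0.028,0],
])

```text
t: 32.52
position: [530.0, -227.6, 49.4]
orientation: [0.0, -0.121, 0.993, -0.0]
force: [-0.5, 1.0, 4.8]
width: 0.5
gripper_force: 2.3
```

Emit:
arm_command([
  [-1,0,0,0.002,0],
  [-1,0,0,0.004,0],
  [-1,0,0,0.004,0],
])

```text
t: 32.9
position: [530.2, -227.6, 48.2]
orientation: [-0.0, -0.121, 0.993, 0.0]
force: [-7.0, 3.7, 19.8]
width: 0.7
gripper_force: 9.7
```

Pressed right down (48.2 mm, hard stop). I'll retract and then feel the cap height.

Emit:
arm_command([
  [-1,0,0,-0.004,0],
  [-1,0,0,-0.008,0],
  [-1,0,0,-0.013,0],
  [-1,0,0,-0.018,0],
  [-1,0,0,-0.018,0],
])

```text
t: 33.52
position: [529.7, -227.5, 63.2]
orientation: [0.0, -0.121, 0.993, -0.0]
force: [-0.6, -0.1, -0.5]
width: 0.4
gripper_force: 0.0
```

Emit:
arm_command([
  [-1,0,0,0.003,0],
  [-1,0,0,0.006,0],
  [-1,0,0,0.006,0],
  [-1,0,0,0.006,0],
])

```text
t: 34.02
position: [529.6, -227.3, 56.8]
orientation: [-0.0, -0.121, 0.993, 0.0]
force: [-0.5, 0.3, -0.3]
width: 0.9
gripper_force: 0.0
```

Emit:
arm_command([
  [-1,0,0,0.001,0],
  [-1,0,0,0.002,0],
  [-1,0,0,0.002,0],
  [-1,0,0,0.002,0],
])

```text
t: 34.52
position: [529.6, -227.4, 55.0]
orientation: [-0.0, -0.121, 0.993, -0.0]
force: [0.4, -0.0, -0.1]
width: 0.7
gripper_force: 0.0
```

At 55 mm there is still no contact, so the cap is locked in low (on). I'll retreat and do a final check.

Emit:
arm_command([
  [-1,0,0,-0.06,0],
  [-1,0,0,-0.12,0],
  [-1,0,0,-0.18,0],
  [-1,0,0,-0.24,0],
  [-1,0,0,-0.28,0],
])

```text
t: 35.15
position: [530.1, -227.6, 339.1]
orientation: [0.002, -0.121, 0.993, -0.001]
force: [0.4, -0.1, 0.7]
width: 1.0
gripper_force: 0.0
```

Emit:
arm_command([
  [-1,0.06,-0.03,0,0],
  [-1,0.12,-0.06,0,0],
  [-1,0.12,-0.06,0,0],
])

```text
t: 35.52
position: [425.4, -316.2, 335.3]
orientation: [0.0, -0.119, 0.993, -0.0]
force: [0.6, 0.0, -1.2]
width: 0.6
gripper_force: 0.0
```

```bash
python3 - <<'E'
from meas import *
s=r.read_state();print(s['t'],s['position'],s['force'])
im,p=cap('top','t13.png'); ims,ps=cap('side','s13.png')
a=cv2.resize(im[150:280,190:460],None,fx=2.9,fy=2.9);b=cv2.resize(ims[180:380,200:470],None,fx=1.5,fy=1.0)
cv2.imwrite('pics/f13.png',np.vstack([a,np.pad(b,((0,0),(0,a.shape[1]-b.shape[1]),(0,0)))])[:,:,::-1])
E
```

```text
35.525 [ 425.44060804 -316.24752043  335.33857747] [ 0.61155976  0.0135777  -1.16600105]
```

View pics/f13.png

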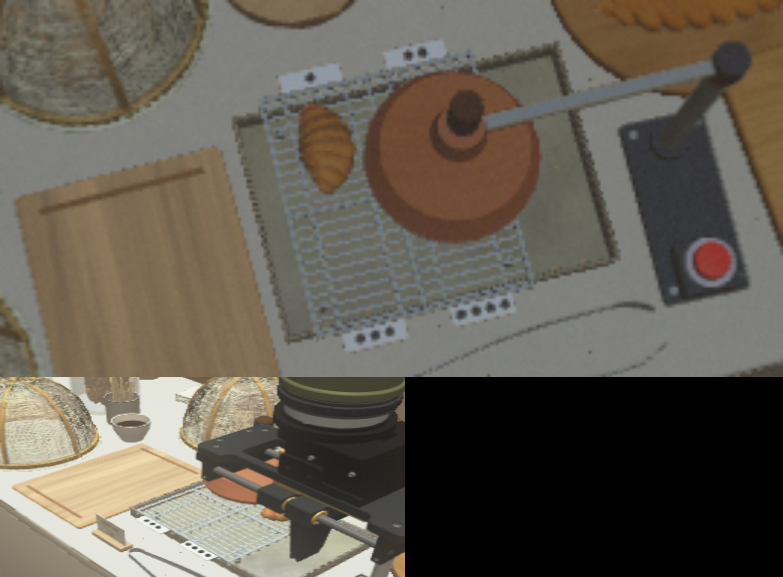

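The board is empty, the lamp is over the rack, croissant 1 is at (327,148), and the card and tongs are undisturbed. One numeric check of croissant 2 from the side, once the arm is out of view.

Emit:
arm_command([
  [-1,0.03,0.06,-0.02,0],
  [-1,0.03,0.12,-0.04,0],
  [-1,0.03,0.18,-0.06,0],
  [-1,0.03,0.24,-0.08,0],
  [-1,0.03,0.3,-0.1,0],
])

```text
t: 36.25
position: [328.0, -37.0, 432.6]
orientation: [0.001, -0.122, 0.993, 0.0]
force: [1.0, 0.6, 0.2]
width: 0.6
gripper_force: 0.0
```

```bash
python3 - <<'E'
from meas import *
s=r.read_state();print(s['t'],s['position'])
im,p=cap('side','s14.png')
for c in((649,14,51),(625,107,51)): print('exp',proj(p,[c]))
h=cv2.cvtColor(im,cv2.COLOR_RGB2HSV)
m=cv2.inRange(h,(11,110,30),(22,255,255)); m[:, :300]=0; m[:250]=0; m[350:]=0; m[:,460:]=0
n,l,st,ce=cv2.connectedComponentsWithStats(m)
for i in range(1,n):
    if st[i,4]>40: print(st[i],ce[i].round(1),onz(p,[ce[i]],51).round(1))
E
```

```text
36.25 [328.04446556 -37.01816094 432.61869122]
exp [[390.33877134 309.48049394]]
exp [[359.32265346 287.89199085]]
[ 336  250   69   42 1599] [369.8 273. ] [[674.8 144.2  51. ]]
[422 250  38  32 594] [446.4 261.6] [[868.7 100.6  51. ]]
[374 298  31  25 479] [390.1 311.8] [[644.5   8.1  51. ]]
```

Croissant 2 shows at (390,312) where (390,309) was expected, so it is in place. I'll hand in.

```bash
python3 -c "
from h import *
print(r.finish_job())"
```

```text
the job is handed in; nothing more can be done
None
```

The job is handed in: the lamp was already off, the two croissants found on the board now lie in pockets 1 and 2 pointing to the back, and the lamp is back over the rack with its cap locked in; I viewed 15 pictures, one over the limit of 14.

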